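# Roll the tube caps home

### The arm

A 6-joint arm with a two-finger parallel gripper is mounted at the origin on a cart in front of the work surface, level with it; the furniture and walls round the work are solid. World frame = base frame: x ahead of the robot, y to its left, z up, the work surface at z = 0. Lengths are in m, angles in rad, forces in N, time in s.
With the tool pointing down it reaches from about 0.3 to 0.75 m from the base axis. Payload 8.5 kg.
Tool frame: the origin (TCP) lies at the centre of the arm's flange, where the gripper is bolted on; the fingertips stand 166 mm ahead of it and the grasp point (between the pads) lies 147 mm ahead of it (robot.tip_extent is the distance from the TCP to the fingertips, in m); z points along the fingers, y is the direction in which the jaws open and shut (so a half turn about z gives the same grasp; the last joint's range is limited). The gripper opens to 88 mm and grips with 3 to 60 N. Pads are 18 mm wide; open, the fingers measure 123 mm over their backs; the gripper's body (75 mm by 187 mm) begins 45 mm behind the grasp point.
Start: joints at [-1.555, 0.381, 1.297, -0, 1.464, -0.215], TCP at [0.126, -0.535, 0.405] pointing down, gripper open.
Joint ranges: [-3.11, 3.11], [-0.89, 2.33], [0.22, 2.48], [-1.42, 4.56], [0.17, 2.85], [-2.88, 2.88]. Speed limits (rad/s): [2.39, 2.39, 3.14, 3.14, 3.14, 3.14].

### API

Orientations are given as a unit quaternion [x, y, z, w].
In Python, from rig import robot, eyes gives the robot as it stands.
- The arm moves only by the tool arm_command, never from a script. Its argument "plan" is a list of rows, each a list of 7 numbers: the shift along the tool's x, y, z in m, then the turn, a rotation vector about the tool's x, y, z in degrees, then the opening, from -1 (shut) to 1 (fully open). In form: [[tx, ty, tz, rx, ry, rz, fingers], ...]. A call has 1 to 12 rows; each row shifts and turns the commanded pose from where the row before left it, along the tool's axes as they then stand; what a row does not reach is not made up. A row lasts 1/10 s, in which the tool goes at most 50 mm and 8.59 degrees, less where a joint would pass 70% of its speed; a pose out of reach is approached as far as the arm can. A call is refused whole if a number of a shift passes 0.05 or a number of a turn 8.59, either way. A call with a gripper value outside its range is refused whole. The fingers move at their own pace and stop on an object; the grip force is fixed at half the most. Time passes only in rows, so rows that do not move let the fingers close. It gives the time, the measured TCP pose, the force and the opening at its end, in the units of the state.
- robot.sense(): the state, without advancing time (a new reading comes with each control period).
- eyes.get_image(name): name is "scene" or "top" or "wrist"; returns the picture (384x512x3 uint8, red, green, blue); there is no depth.
- eyes.camera_params(name): a dict with "fx", "fy", "cx", "cy" (pixels), "dist_coeffs" ([k1, k2, p1, p2, k3] as OpenCV has them; the pictures are not rectified), "pose" (4x4, takes a point from camera to world coordinates). Camera axes: x right, y up, looking along -z (the intrinsics and any distortion apply to the point x, -y, -z); pixel columns grow to the right and rows downward; lengths in m; the calibration is good to about 2 mm. A picture is of the moment at which its call begins: read the wrist's pose just before it. camera_params takes no time and is no camera call; for the wrist camera it gives the pose at the moment of the call.
- robot.hand_in(): hands the job in, once; it reports no verdict.
The state is a dict: "time": time; "joint_pos": joint angles; "joint_vel": joint speeds; "tau": joint torques, N m; "tcp_pos": TCP position; "ee_rot": TCP orientation; "contact_force": force on the tool from outside, world axes, zero at the start; "ft_torque": the same for the moment, N m; "finger_gap": opening from 0.0 (shut) to 1.0 (fully open).
Only numpy, scipy, OpenCV 4.12 (cv2) and the standard library are available. Lean on these libraries where they do the work, as an engineer would, in place of code of your own. Each camera call takes 0.05 s, during which the arm holds its last target.

### The job

The strip of eight caps on the tube rack has only been laid on. Take the hand roller from its stand and roll it along the row with firm pressure until all eight caps are fully home, keeping the gripper itself off the rack and caps; then hang the roller upright in its stand again and leave the other things where they are.

Things in the scene. Friction and masses are not known exactly. Their poses are not given: they have to be found in the camera images.
- rack: Grey plastic tube rack fixed to the worktop, foot 74 x 186 mm, top plate 56 x 168 mm at 55 mm height, with one row of eight clear tubes along its y axis at x = 0, 18 mm apart (tube i at y = (i - 3.5) x 18 mm). Origin: centre of its underside; z up. A white push cap lies on each tube.
- row_top (a point): Centre of the row of caps, on the rack, at the height of the cap tops when fully home: 66 mm above the worktop (loose cap tops: 71 mm). The row runs along y, 143 mm long. Caps are 24 mm (x) by 16.8 mm (y), 8 mm thick, flat on top.
- roller: Loose hand roller, 0.28 kg, standing upright in its stand. Origin: lowest point of its wheel, mid width (14 mm above the worktop at the start); z up along the handle, x along the axle, rolls along y. Rubber wheel 40 mm diameter, 38 mm wide, fork cheeks to x = +-27 mm ending 11 mm above the origin. Same after a half turn. Lifts straight out.
- handle (a point): Middle of the roller's black upright square handle, 26 x 26 mm, 83 mm above the roller's origin; the handle spans 58 to 108 mm above that origin and can be gripped across any two faces. Below it a level aluminium head plate, 104 mm (x) by 40 mm (y), 50 to 58 mm above the origin, hangs on the stand.
- stand: Roller stand fixed to the worktop: dark base 120 x 80 x 6 mm, two aluminium uprights 10 mm thick (|x| = 38 to 48 mm), 64 mm long in y, level tops 64 mm above the worktop. Origin: centre of its underside; z up. The head plate rests on both tops, wheel hanging between, axle along the stand's x.
- wheel (a joint): Turning angle of the roller's wheel on its axle, rad, free to turn without end.
- cap0 (a joint): How far the push cap on tube 0 (counted from the rack's -y end) is pressed down, m: 0 loose and proud, 0.005 fully home at its stop. It takes about 6 N to move it, and it stays where it is left; the weight of the roller does not move it.
- cap1 (a joint): How far the push cap on tube 1 (counted from the rack's -y end) is pressed down, m: 0 loose and proud, 0.005 fully home at its stop. It takes about 6 N to move it, and it stays where it is left; the weight of the roller does not move it.
- cap2 (a joint): How far the push cap on tube 2 (counted from the rack's -y end) is pressed down, m: 0 loose and proud, 0.005 fully home at its stop. It takes about 6 N to move it, and it stays where it is left; the weight of the roller does not move it.
- cap3 (a joint): How far the push cap on tube 3 (counted from the rack's -y end) is pressed down, m: 0 loose and proud, 0.005 fully home at its stop. It takes about 6 N to move it, and it stays where it is left; the weight of the roller does not move it.
- cap4 (a joint): How far the push cap on tube 4 (counted from the rack's -y end) is pressed down, m: 0 loose and proud, 0.005 fully home at its stop. It takes about 6 N to move it, and it stays where it is left; the weight of the roller does not move it.
- cap5 (a joint): How far the push cap on tube 5 (counted from the rack's -y end) is pressed down, m: 0 loose and proud, 0.005 fully home at its stop. It takes about 6 N to move it, and it stays where it is left; the weight of the roller does not move it.
- cap6 (a joint): How far the push cap on tube 6 (counted from the rack's -y end) is pressed down, m: 0 loose and proud, 0.005 fully home at its stop. It takes about 6 N to move it, and it stays where it is left; the weight of the roller does not move it.
- cap7 (a joint): How far the push cap on tube 7 (counted from the rack's -y end) is pressed down, m: 0 loose and proud, 0.005 fully home at its stop. It takes about 6 N to move it, and it stays where it is left; the weight of the roller does not move it.
- dye_bottle: Bystander: small white dropper bottle, 42 mm diameter, 84 mm tall, yellow cap; origin centre of underside.
- kit_box: Bystander: small white carton 66 x 90 x 45 mm; origin centre of underside.
- tape_roll: Bystander: roll of label tape lying flat, 74 mm diameter, 18 mm high; origin centre of underside.
Not all that is in view belongs to the job. Leave any green look-alike of the roller alone. Of the things shaped like the rack, the grey one is meant.

How it is judged:
By the outcome, as a careful person would: the job done as asked, in the order asked, and still so for the second after the job is handed in, with the robot touching nothing.
It also fails if it takes over 61 s, if anything falls off the work surface, if the arm or the gripper's body presses on something with over 40 N, if the wrist force passes 120 N, or if a joint passes its speed limit or range.

## Working session

There is one attempt and no reset: what is moved stays moved. The work goes in short steps, Python scripts to look and compute and a tool call to move; the robot and the scene stay as the last step left them, time stands still between calls to the robot, and variables do not carry over. Pictures are saved under pics/ and viewed, and the job is handed in when it is done.

Besides the shell and the picture viewer there is one more tool, called in YAML: its name, and indented under it one key for each argument. arm_command: Moves the arm, as the interface text tells. Its arguments: {"type":"object","properties":{"plan":{"type":"array"}},"required":["plan"]}

```bash
mkdir -p pics; ls
python3 - <<'E'
from rig import robot, eyes
import cv2
for n in ["scene","top"]:
    im=eyes.get_image(n); cv2.imwrite(f"pics/{n}0.png",im[:,:,::-1])
    print(n,eyes.camera_params(n))
s=robot.sense(); print(s)
E
```

```text
pics
scene {'fx': 472.0294918371014, 'fy': 472.0294918371014, 'cx': 253.65434772315746, 'cy': 188.30551412369007, 'dist_coeffs': array([-0.07883349,  0.        ,  0.        ,  0.        ,  0.        ]), 'pose': array([[-0.87770407,  0.23821299, -0.41580059, -0.1188402 ],
       [-0.47859933, -0.47930052,  0.73567227,  1.19862381],
       [-0.02404675,  0.84470443,  0.5346926 ,  0.94634157],
       [ 0.        ,  0.        ,  0.        ,  1.        ]])}
top {'fx': 479.8296216453699, 'fy': 479.8296216453699, 'cx': 259.8579480788363, 'cy': 188.90626993133694, 'dist_coeffs': array([0.00812185, 0.        , 0.        , 0.        , 0.        ]), 'pose': array([[ 3.27278111e-03,  9.85304890e-01, -1.70773426e-01,
         2.91859161e-01],
       [-9.99942552e-01,  1.48144396e-03, -1.06159323e-02,
        -4.67575465e-03],
       [-1.02069387e-02,  1.70798359e-01,  9.85253134e-01,
         1.64966345e+00],
       [ 0.00000000e+00,  0.00000000e+00,  0.00000000e+00,
         1.00000000e+00]])}
{'time': 0.1, 'joint_pos': array([-1.55532267e+00,  3.81143509e-01,  1.29815124e+00, -1.22435591e-05,
        1.46358949e+00, -2.15296764e-01]), 'joint_vel': array([ 0.00011664, -0.0015494 , -0.00167708, -0.00081064,  0.00127019,
        0.00088429]), 'tau': array([ 4.05606756e-03, -4.38655221e+01, -2.24913275e+01,  7.14207091e-02,
        3.41446570e-02, -6.59608099e-05]), 'tcp_pos': array([ 0.12579806, -0.53538445,  0.40420275]), 'ee_rot': array([ 9.93350226e-01,  1.15129977e-01,  5.83588998e-05, -6.43178187e-04]), 'contact_force': array([0.21315969, 0.55546528, 1.50293255]), 'ft_torque': array([ 0.0473181 , -0.0329121 ,  0.06786074]), 'finger_gap': 0.9978047593384121}
```

View pics/scene0.png

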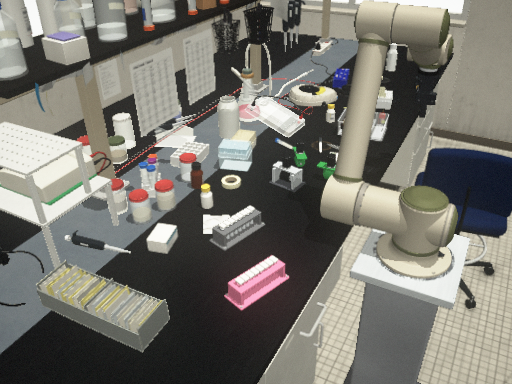

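View pics/top0.png

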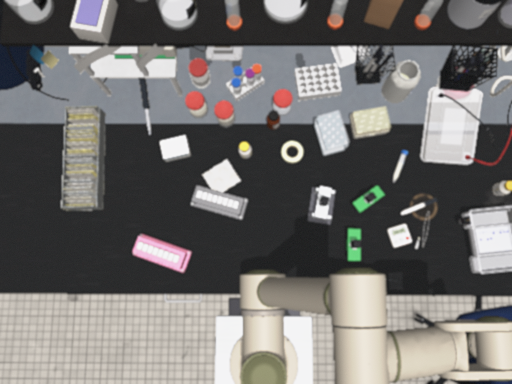

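The scene view shows the grey rack around (237,228), the roller in its stand around (288,175), and green look-alikes at (300,157) and (326,170). In the top view, the rack is at (219,202) and the roller at (321,204). I'll zoom in on both.

Run:
```python
import cv2
a=cv2.imread("pics/top0.png")[170:235,180:345]
cv2.imwrite("pics/top0z.png",cv2.resize(a,None,fx=4.8,fy=4.8,interpolation=cv2.INTER_CUBIC))
a=cv2.imread("pics/scene0.png")[145:260,190:320]
cv2.imwrite("pics/scene0z.png",cv2.resize(a,None,fx=5,fy=5,interpolation=cv2.INTER_CUBIC))
```

```text
(no output)
```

View pics/top0z.png

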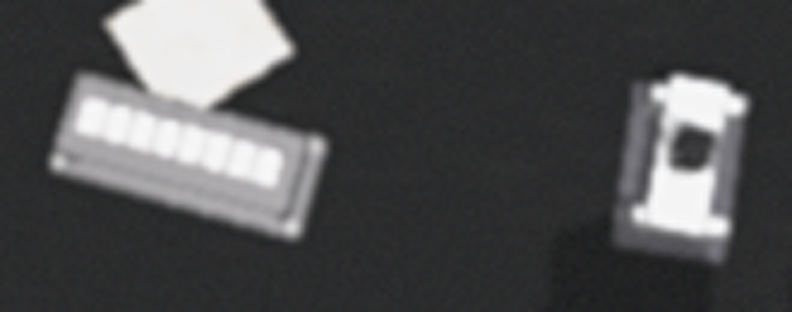

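View pics/scene0z.png

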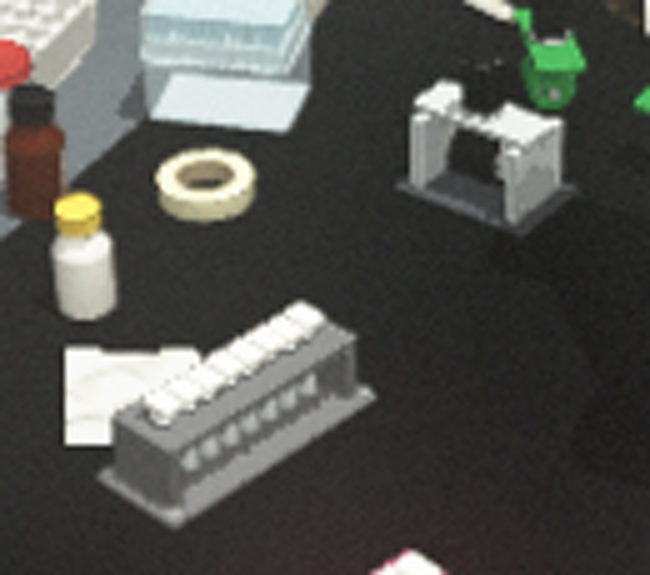

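The zooms show cap centers from (198,194) to (236,205) in the top view. The handle is at (324,201), and the head plate's long axis is close to world x. Next I'll cast rays onto planes.

```bash
cat > h.py <<'E'
import numpy as np,cv2
from rig import robot,eyes
def ray(P,uv):
    K=np.array([[P['fx'],0,P['cx']],[0,P['fy'],P['cy']],[0,0,1]])
    n=cv2.undistortPoints(np.array(uv,float).reshape(-1,1,2),K,P['dist_coeffs']).reshape(-1,2)
    d=np.c_[n[:,0],-n[:,1],-np.ones(len(n))]@P['pose'][:3,:3].T
    return P['pose'][:3,3],d
def plane(P,uv,z):
    o,d=ray(P,uv); return o+d*((z-o[2])/d[:,2])[:,None]
def proj(P,X):
    K=np.array([[P['fx'],0,P['cx']],[0,P['fy'],P['cy']],[0,0,1]])
    T=np.linalg.inv(P['pose']); c=np.atleast_2d(X)@T[:3,:3].T+T[:3,3]
    c=c*[1,-1,-1]
    return cv2.projectPoints(c,np.zeros(3),np.zeros(3),K,P['dist_coeffs'])[0].reshape(-1,2)
def rect(P,mask,z):
    # contour cast on the plane, min-area rectangle in mm
    c=max(cv2.findContours(mask.astype('uint8'),cv2.RETR_EXTERNAL,cv2.CHAIN_APPROX_NONE)[0],key=cv2.contourArea)
    w=plane(P,c.reshape(-1,2),z)[:,:2]*1000
    (c0,sz,a)=cv2.minAreaRect(w.astype('float32'))
    b=cv2.boxPoints((c0,sz,a)); e=[b[1]-b[0],b[2]-b[1]]; L=max(e,key=lambda v:np.hypot(*v))
    ang=np.degrees(np.arctan2(L[1],L[0]))
    return np.array(c0),sorted(sz),ang
E
python3 - <<'E'
from h import *
im=cv2.imread("pics/top0.png"); P=eyes.camera_params("top")
g=im.min(2)
def box(x0,x1,y0,y1):
    m=np.zeros(g.shape,'uint8'); m[y0:y1,x0:x1]=1; return m
print('plate',rect(P,(g>190)*box(300,345,180,226),.072))
print('caps',rect(P,(g>185)*box(190,245,186,212),.071))
print('handle',rect(P,(g<100)*box(318,330,194,206),.122))
E
```

```text
plate (array([ 492.72729492, -196.80755615]), [54.19036102294922, 59.74312973022461], np.float32(68.35066))
caps (array([531.26318359, 155.2321167 ]), [29.444168090820312, 148.49061584472656], np.float32(74.09866))
handle (array([ 519.1652832 , -194.41340637]), [22.733016967773438, 25.93468475341797], np.float32(-89.90156))
```

```bash
cat >> h.py <<'E'
def totool(dw):
    from scipy.spatial.transform import Rotation as R
    return R.from_quat(robot.sense()['ee_rot']).as_matrix().T@np.array(dw)
def st():
    from scipy.spatial.transform import Rotation as R
    s=robot.sense(); m=R.from_quat(s['ee_rot']).as_matrix()
    print('t',s['time'],'tcp',s['tcp_pos'].round(4),'xyaw',np.degrees(np.arctan2(m[1,0],m[0,0])).round(2),'z',m[:,2].round(4),'F',s['contact_force'].round(1),'M',s['ft_torque'].round(2),'gap',round(s['finger_gap'],3),'q',s['joint_pos'].round(2))
E
python3 - <<'E'
from h import *
st()
P=eyes.camera_params("wrist"); s=robot.sense()
print(P['fx'],P['dist_coeffs'],P['pose'].round(3), totool(P['pose'][:3,3]-s['tcp_pos']))
print(totool([.51-.126,-.195+.535,0]))
E
```

```text
t 0.1 tcp [ 0.1258 -0.5354  0.4042] xyaw 13.22 z [-0.      0.0013 -1.    ] F [0.2 0.6 1.5] M [ 0.05 -0.03  0.07] gap 0.998 q [-1.56  0.38  1.3  -0.    1.46 -0.22]
288.2761624499531 [-0.04765817  0.          0.          0.          0.        ] [[ 0.229  0.927  0.298  0.204]
 [-0.974  0.218  0.069 -0.518]
 [-0.001 -0.306  0.952  0.384]
 [ 0.     0.     0.     1.   ]] [0.0797211  0.00060274 0.02036413]
[ 4.51587984e-01 -2.43154499e-01  4.26673531e-04]
```

arm_command:
  plan:
    - [0.04, -0.022, 0, 0, 0, 0, 1]
    - [0.04, -0.022, 0, 0, 0, 0, 1]
    - [0.04, -0.022, 0, 0, 0, 0, 1]
    - [0.04, -0.022, 0, 0, 0, 0, 1]
    - [0.04, -0.022, 0, 0, 0, 0, 1]
    - [0.04, -0.022, 0, 0, 0, 0, 1]
    - [0.04, -0.022, 0, 0, 0, 0, 1]
    - [0.04, -0.022, 0, 0, 0, 0, 1]
    - [0.04, -0.022, 0, 0, 0, 0, 1]
    - [0.04, -0.022, 0, 0, 0, 7, 1]
    - [0, 0, 0, 0, 0, 7, 1]
    - [0, 0, 0, 0, 0, 6, 1]

```text
time: 1.3
tcp_pos: [0.4657, -0.2285, 0.4043]
ee_rot: [0.998, -0.06, -0.0, -0.0]
contact_force: [-1.2, -0.9, -0.6]
finger_gap: 1.001
```

Run:
```python
from h import *
st(); P=eyes.camera_params("wrist"); np.save("w1.npy",P,allow_pickle=True)
im=eyes.get_image("wrist"); cv2.imwrite("pics/w1.png",im[:,:,::-1]); st()
```

```text
t 1.3 tcp [ 0.4657 -0.2285  0.4043] xyaw -6.89 z [-8.e-04  6.e-04 -1.e+00] F [-1.2 -0.9 -0.6] M [ 0.03 -0.03  0.07] gap 1.001 q [-0.68  0.33  1.38 -0.    1.43  1.01]
t 1.35 tcp [ 0.4653 -0.2291  0.4043] xyaw -7.23 z [-7.e-04  5.e-04 -1.e+00] F [-0.9  0.1 -0.2] M [ 0.04 -0.01 -0.02] gap 0.996 q [-0.69  0.33  1.38 -0.    1.43  1.01]
```

View pics/w1.png

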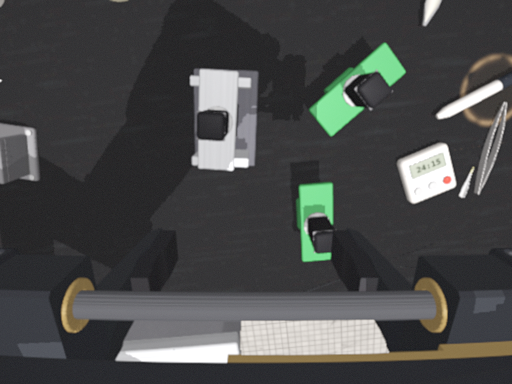

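The wrist view shows the roller's plate centered near (217,119), spanning roughly (195..240, 70..170), with the handle top at (212,124). The green look-alikes are to its right. I'll measure the roller now.

Run:
```python
from h import *
P=np.load("w1.npy",allow_pickle=True).item(); im=cv2.imread("pics/w1.png"); 
a=im[50:190,170:280]; cv2.imwrite("pics/w1z.png",cv2.resize(a,None,fx=4,fy=4,interpolation=cv2.INTER_CUBIC))
g=im.min(2)
M=np.zeros(g.shape,'uint8'); M[60:180,185:265]=1
for t in (110,125,140,155): print(t,rect(P,(g>t)*M,.072))
```

```text
110 (array([ 523.65698242, -202.99493408]), [69.36943054199219, 105.61796569824219], np.float32(-9.731492))
125 (array([ 523.62414551, -202.85388184]), [68.16010284423828, 105.52792358398438], np.float32(-9.008963))
140 (array([ 524.1060791 , -202.75048828]), [67.80498504638672, 104.48139953613281], np.float32(-9.008961))
155 (array([ 524.434021  , -200.38580322]), [63.00351333618164, 104.39445495605469], np.float32(-8.987546))
```

View pics/w1z.png

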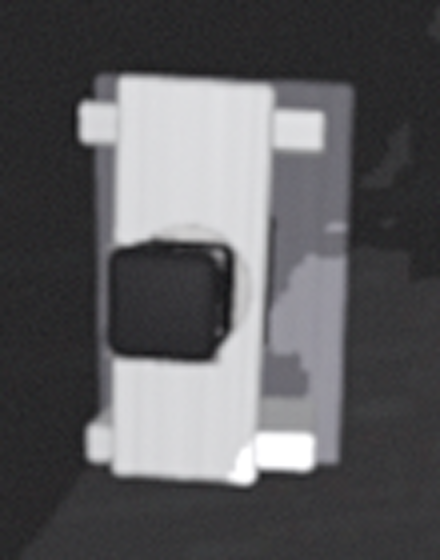

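Run:
```python
from h import *
P=np.load("w1.npy",allow_pickle=True).item()
f=lambda L:np.array(L)/4.+[170,50]-0.375
c=plane(P,f([[118,74],[274,85],[257,482],[112,475]]),.072)*1000
print(c.round(1),c.mean(0)); 
for i in range(4):
    e=c[(i+1)%4]-c[i]; print(np.hypot(*e[:2]).round(1),np.degrees(np.arctan2(e[1],e[0])).round(1))
u=plane(P,f([[79,101],[79,145],[323,110],[323,151],[86,424],[86,462],[314,432],[314,471]]),.064)*1000
print('upr',u.round(1), u[:4].mean(0),u[4:].mean(0),u.mean(0))
h=plane(P,f([[110,247],[212,247],[211,356],[112,356]]),.122)*1000; print('handle',h.round(1),h.mean(0))
```

```text
[[ 579.9 -187.    72. ]
 [ 572.4 -225.7   72. ]
 [ 470.7 -207.    72. ]
 [ 477.5 -167.3   72. ]] [ 525.14255819 -196.7553646    72.        ]
39.5 -101.0
103.5 169.6
40.4 80.2
104.3 -10.9
upr [[ 575.6 -174.4   64. ]
 [ 564.9 -172.5   64. ]
 [ 565.5 -237.2   64. ]
 [ 555.4 -236.    64. ]
 [ 491.2 -160.8   64. ]
 [ 480.4 -158.7   64. ]
 [ 481.2 -224.2   64. ]
 [ 470.  -222.8   64. ]] [ 565.34471965 -205.02731962   64.        ] [ 480.70798998 -191.61781789   64.        ] [ 523.02635481 -198.32256876   64.        ]
handle [[ 539.3 -187.4  122. ]
 [ 536.5 -209.7  122. ]
 [ 512.9 -205.9  122. ]
 [ 515.6 -183.6  122. ]] [ 526.07909692 -196.66176175  122.        ]
```

Edges come out at 104 × 40 mm, the roller is at (525,-197) with yaw about -10°, and the handle agrees with the plate. I'll move above it and descend.

arm_command:
  plan:
    - [0.0275, -0.0195, 0.01, 0, 0, 0, 1]
    - [0.0275, -0.0195, 0.01, 0, 0, 0, 1]
    - [0, 0, 0.02, 0, 0, 3, 1]
    - [0, 0, 0.03, 0, 0, 0, 1]
    - [0, 0, 0.02, 0, 0, 0, 1]
    - [0, 0, 0, 0, 0, 0, 1]

```text
time: 1.95
tcp_pos: [0.5237, -0.1975, 0.3122]
ee_rot: [0.996, -0.085, -0.003, -0.001]
contact_force: [-0.0, 0.7, 0.5]
finger_gap: 1.004
```

Run:
```python
from h import *
st(); P=eyes.camera_params("wrist"); np.save("w2.npy",P,allow_pickle=True)
im=eyes.get_image("wrist"); cv2.imwrite("pics/w2.png",im[:,:,::-1]); st()
s=robot.sense(); from scipy.spatial.transform import Rotation as R
z=R.from_quat(s['ee_rot']).as_matrix()[:,2]
print(proj(P,[s['tcp_pos']+.147*z, [.525,-.197,.122],[.525,-.197,.072]]))
```

```text
t 1.95 tcp [ 0.5237 -0.1975  0.3122] xyaw -9.69 z [-0.0049  0.0032 -1.    ] F [-0.   0.7  0.5] M [ 0.01 -0.01 -0.03] gap 1.004 q [-0.57  0.48  1.42 -0.    1.25  1.17]
t 2.0 tcp [ 0.524  -0.1977  0.314 ] xyaw -9.71 z [-0.0022  0.0014 -1.    ] F [-0.1 -0.2  1.2] M [-0.03 -0.03 -0.02] gap 1.0 q [-0.57  0.48  1.41  0.    1.25  1.17]
[[253.42429604 264.55221369]
 [252.66458411 223.99807653]
 [253.07117675 197.77770138]]
```

View pics/w2.png

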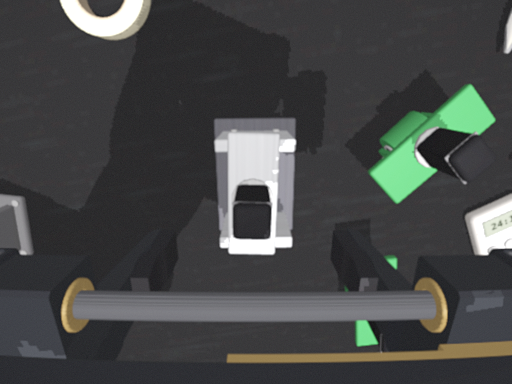

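The handle top is at about (252,222), where (253,224) was predicted, so it's well aligned. The nearest green look-alike is at the lower right, so I'll check finger clearance to it.

Run:
```python
from h import *
P=np.load("w1.npy",allow_pickle=True).item()
uv=[[300,184],[333,184],[333,262],[300,262],[322,240]]
for z in (0.03,.07,.11): print(z,plane(P,uv,z).round(3)[:,:2].tolist())
T=eyes.camera_params("top"); print(plane(T,[[354,229],[354,261],[354,244]],.05).round(3))
```

```text
0.03 [[0.432, -0.284], [0.427, -0.327], [0.312, -0.323], [0.318, -0.276], [0.349, -0.309]]
0.07 [[0.445, -0.279], [0.441, -0.317], [0.338, -0.313], [0.343, -0.272], [0.371, -0.301]]
0.11 [[0.458, -0.274], [0.454, -0.307], [0.365, -0.304], [0.369, -0.268], [0.393, -0.293]]
[[ 0.434 -0.301  0.05 ]
 [ 0.329 -0.298  0.05 ]
 [ 0.385 -0.3    0.05 ]]
```

Clear. Descending and gripping.

arm_command:
  plan:
    - [0, 0, 0.03, 0, 0, 0, 1]
    - [0, 0, 0.025, 0, 0, 0, 1]
    - [0, 0, 0.01, 0, 0, 0, 1]
    - [0, 0, 0.007, 0, 0, 0, 1]
    - [0, 0, 0, 0, 0, 0, 1]

```text
time: 2.5
tcp_pos: [0.5243, -0.1977, 0.2432]
ee_rot: [0.996, -0.085, 0.0, 0.0]
contact_force: [0.6, -0.2, 0.4]
finger_gap: 0.997
```

```bash
python3 -c "
from h import *
st()"
```

```text
t 2.5 tcp [ 0.5243 -0.1977  0.2432] xyaw -9.77 z [ 4.e-04 -3.e-04 -1.e+00] F [ 0.6 -0.2  0.4] M [0.07 0.03 0.01] gap 0.997 q [-0.57  0.56  1.5   0.    1.08  1.17]
```

arm_command:
  plan:
    - [0, 0, 0.003, 0, 0, 0, 1]
    - [0, 0, 0, 0, 0, 0, 1]
    - [0, 0, 0, 0, 0, 0, -1]
    - [0, 0, 0, 0, 0, 0, -1]
    - [0, 0, 0, 0, 0, 0, -1]
    - [0, 0, 0, 0, 0, 0, -1]
    - [0, 0, 0, 0, 0, 0, -1]
    - [0, 0, 0, 0, 0, 0, -1]
    - [0, 0, 0, 0, 0, 0, -1]
    - [0, 0, 0, 0, 0, 0, -1]

```text
time: 3.5
tcp_pos: [0.5241, -0.1973, 0.2397]
ee_rot: [0.996, -0.085, -0.0, -0.0]
contact_force: [1.2, 2.5, 1.6]
finger_gap: 0.295
```

```bash
python3 -c "
from h import *
st()"
```

```text
t 3.5 tcp [ 0.5241 -0.1973  0.2397] xyaw -9.78 z [-0.e+00  6.e-04 -1.e+00] F [1.2 2.5 1.6] M [ 0.48 -0.02 -0.02] gap 0.295 q [-0.57  0.57  1.5   0.    1.07  1.17]
```

Gripped at about 26 mm. Lifting straight up.

arm_command:
  plan:
    - [0, 0, -0.01, 0, 0, 0, -1]
    - [0, 0, -0.02, 0, 0, 0, -1]
    - [0, 0, -0.03, 0, 0, 0, -1]
    - [0, 0, -0.03, 0, 0, 0, -1]
    - [0, 0, -0.03, 0, 0, 0, -1]
    - [0, 0, -0.03, 0, 0, 0, -1]
    - [0, 0, 0, 0, 0, 0, -1]

```text
time: 4.2
tcp_pos: [0.5241, -0.1974, 0.3938]
ee_rot: [0.996, -0.085, 0.003, 0.002]
contact_force: [0.4, -0.3, -3.4]
finger_gap: 0.292
```

```bash
python3 -c "
from h import *
st()
T=eyes.camera_params('top')
print(plane(T,[[198,194],[236,205]],.071))
print(totool([.50-.524,.155+.197,0]))
"
```

```text
t 4.2 tcp [ 0.5241 -0.1974  0.3938] xyaw -9.77 z [ 0.0064 -0.0042 -1.    ] F [ 0.4 -0.3 -3.4] M [ 0.01 -0.02  0.05] gap 0.292 q [-0.57  0.41  1.29 -0.    1.44  1.17]
[[0.54792569 0.21871809 0.071     ]
 [0.51111508 0.0914071  0.071     ]]
[-0.08337824 -0.34281979 -0.00163072]
```

arm_command:
  plan:
    - [-0.0137, -0.0373, 0, 0, 0, 0, -1]
    - [-0.0137, -0.0373, 0, 0, 0, 0, -1]
    - [-0.0137, -0.0373, 0, 0, 0, 0, -1]
    - [-0.0137, -0.0373, 0, 0, 0, 0, -1]
    - [-0.0137, -0.0373, 0, 0, 0, 0, -1]
    - [-0.0137, -0.0373, 0, 0, 0, 0, -1]
    - [-0.0137, -0.0373, 0, 0, 0, 0, -1]
    - [-0.0137, -0.0373, 0, 0, 0, 0, -1]
    - [-0.0137, -0.0373, 0, 0, 0, 0, -1]
    - [0, 0, 0, 0, 0, 6, -1]
    - [0, 0, 0, 0, 0, 0, -1]
    - [0, 0, 0, 0, 0, 0, -1]

```text
time: 5.4
tcp_pos: [0.4596, 0.1539, 0.3889]
ee_rot: [0.991, -0.136, -0.001, 0.0]
contact_force: [0.3, -0.1, -3.8]
finger_gap: 0.292
```

Run:
```python
from h import *
st(); P=eyes.camera_params("wrist"); np.save("w3.npy",P,allow_pickle=True)
im=eyes.get_image("wrist"); cv2.imwrite("pics/w3.png",im[:,:,::-1]); st()
```

```text
t 5.4 tcp [0.4596 0.1539 0.3889] xyaw -15.66 z [-1.6e-03 -3.0e-04 -1.0e+00] F [ 0.3 -0.1 -3.8] M [-0.03  0.    0.  ] gap 0.292 q [ 0.08  0.28  1.5  -0.    1.36  1.92]
t 5.45 tcp [0.4597 0.1537 0.3891] xyaw -15.7 z [-1.2e-03 -2.0e-04 -1.0e+00] F [-0.5  0.6 -2.5] M [ 0.06  0.05 -0.  ] gap 0.291 q [ 0.08  0.28  1.5  -0.    1.36  1.92]
```

View pics/w3.png

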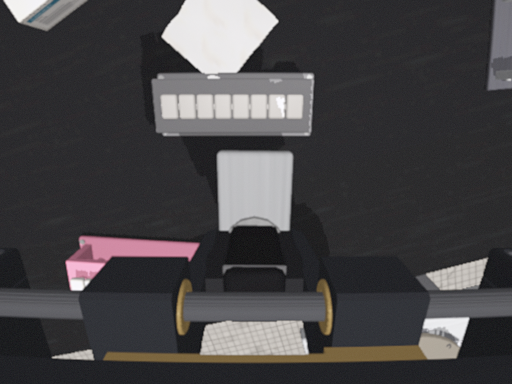

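The wrist view shows all eight caps from (169,107) to (295,107), with the plate held level at (255,190). The paper and the rack are clear. I'll measure the caps.

Run:
```python
from h import *
P=np.load("w3.npy",allow_pickle=True).item(); im=cv2.imread("pics/w3.png"); g=im.min(2)
M=np.zeros(g.shape,'uint8'); M[90:124,155:308]=1
n,l,s,c=cv2.connectedComponentsWithStats(((g>140)*M).astype('uint8'))
k=[i for i in range(1,n) if s[i,4]>100]; print(s[k].tolist())
cc=c[k]; cc=cc[cc[:,0].argsort()]
w=plane(P,cc,.071)*1000; print(w.round(1)); print(w.mean(0), np.linalg.norm(np.diff(w,axis=0),axis=1).round(1))
v=np.linalg.svd(w[:,:2]-w[:,:2].mean(0))[2][0]; print(np.degrees(np.arctan2(v[1],v[0])))
# rack top plate corners
tp=plane(P,[[159,79],[308,79],[308,132],[160,132]],.0)*1000
sc=plane(eyes.camera_params('scene'),[[222,226.5],[254,208.5]],.071)*1000; print('scene ends(approx)',sc)
# held plate front edge
```

```text
[[160, 94, 144, 25, 3488]]
[[534.2 155.   71. ]]
[534.16048058 155.02173884  71.        ] []
0.0
scene ends(approx) [[543.92811529 231.2425994   71.        ]
 [502.12916729 101.46128878  71.        ]]
```

Run:
```python
from h import *
P=np.load("w3.npy",allow_pickle=True).item(); im=cv2.imread("pics/w3.png"); g=im.min(2)
M=np.zeros(g.shape,'uint8'); M[90:124,155:308]=1
for t in (120,140,160,175): print(t,rect(P,(g>t)*M,.071))
hp=[[217,151],[293,151],[290,230],[220,230]]
print('held plate',[totool(x-robot.sense()['tcp_pos']).round(4).tolist() for x in plane(P,hp,.3891-.168)])
a=im[60:150,140:320]; cv2.imwrite("pics/w3z.png",cv2.resize(a,None,fx=4.4,fy=4.4,interpolation=cv2.INTER_CUBIC))
```

```text
120 (array([533.8034668, 155.9960022]), [32.1539306640625, 153.06710815429688], np.float32(74.19291))
140 (array([534.2578125 , 155.53483582]), [23.383480072021484, 142.7078094482422], np.float32(74.20186))
160 (array([534.237854  , 155.60574341]), [23.30480194091797, 141.20758056640625], np.float32(74.26141))
175 (array([529.47485352, 138.69413757]), [21.33241844177246, 105.60108184814453], np.float32(74.31136))
held plate [[0.0534, -0.0187, 0.1679], [0.0534, 0.0205, 0.1679], [0.0086, 0.0207, 0.168], [0.0086, -0.0188, 0.168]]
```

View pics/w3z.png

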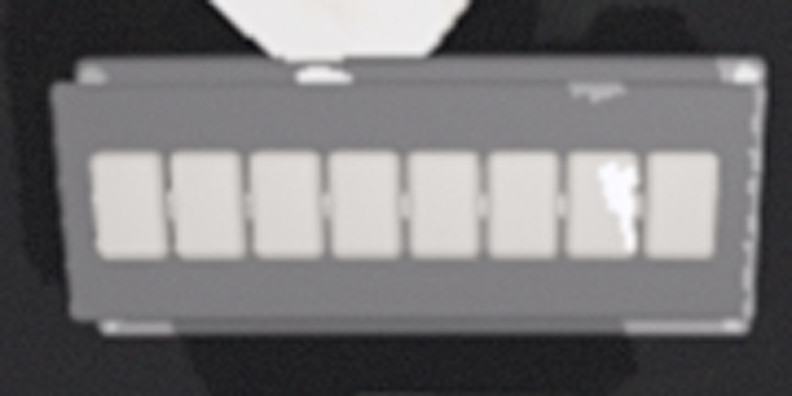

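Row center is (534,155.5) with direction 74.2°, and the size of 23 × 143 mm matches. The roller is held within about 1.4 mm of center. I'll move over cap 0.

arm_command:
  plan:
    - [0.0175, 0.01, 0, 0, 0, 0, -1]
    - [0.0175, 0.01, 0, 0, 0, 0, -1]
    - [0.0175, 0.01, 0, 0, 0, 0, -1]
    - [0.0175, 0.01, 0, 0, 0, 0, -1]
    - [0, 0, 0.02, 0, 0, 0, -1]
    - [0, 0, 0.03, 0, 0, 0, -1]
    - [0, 0, 0.02, 0, 0, 0, -1]
    - [0, 0, 0.005, 0, 0, 0, -1]
    - [0, 0, 0, 0, 0, 0, -1]
    - [0, 0, 0, 0, 0, 0, -1]

```text
time: 6.45
tcp_pos: [0.5165, 0.0965, 0.3158]
ee_rot: [0.991, -0.137, 0.001, -0.0]
contact_force: [0.4, -0.0, -3.5]
finger_gap: 0.292
```

Run:
```python
from h import *
st(); P=eyes.camera_params("wrist"); np.save("w4.npy",P,allow_pickle=True)
im=eyes.get_image("wrist"); cv2.imwrite("pics/w4.png",im[:,:,::-1])
im=eyes.get_image("scene"); cv2.imwrite("pics/s4.png",cv2.resize(im[170:260,190:320,::-1],None,fx=5,fy=5))
c=np.array([.5342,.1553]);r=np.array([.2723,.9622]);s=robot.sense()['tcp_pos'][:2]+np.array([.001,-.0013])-c
print('along',s@r,'across',s@[r[1],-r[0]])
```

```text
t 6.45 tcp [0.5165 0.0965 0.3158] xyaw -15.78 z [ 1.8e-03 -1.0e-04 -1.0e+00] F [ 0.4 -0.  -3.5] M [ 0.04 -0.01 -0.03] gap 0.292 q [-0.04  0.42  1.51 -0.    1.21  1.81]
along -0.06228017782598741 across 9.314015790439829e-05
```

View pics/w4.png

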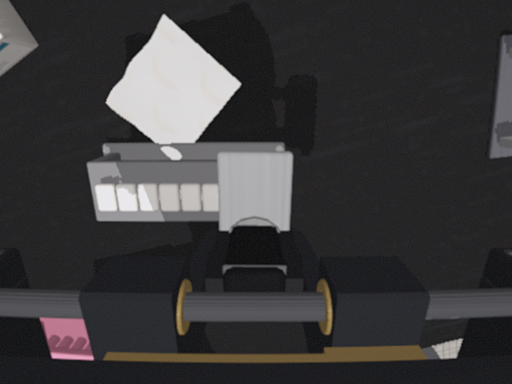

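View pics/s4.png

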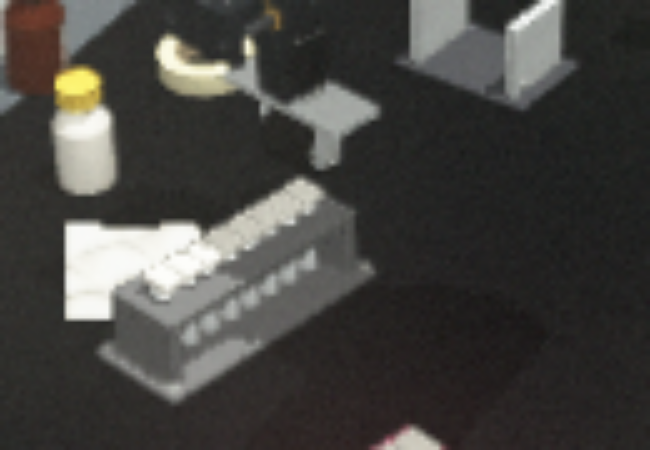

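The roller is over cap 0, with two or three caps hidden under the plate, and it sits level at about 19 mm above the loose caps. I'll descend and feel for contact.

arm_command:
  plan:
    - [0, 0, 0.01, 0, 0, 0, -1]
    - [0, 0, 0.006, 0, 0, 0, -1]
    - [0, 0, 0.003, 0, 0, 0, -1]
    - [0, 0, 0.002, 0, 0, 0, -1]
    - [0, 0, 0, 0, 0, 0, -1]

```text
time: 7.05
tcp_pos: [0.516, 0.0968, 0.2936]
ee_rot: [0.991, -0.137, -0.0, -0.0]
contact_force: [0.1, -0.7, -2.2]
finger_gap: 0.293
```

arm_command:
  plan:
    - [0, 0, 0.002, 0, 0, 0, -1]
    - [0, 0, 0.001, 0, 0, 0, -1]
    - [0, 0, 0.001, 0, 0, 0, -1]
    - [0, 0, 0, 0, 0, 0, -1]

```text
time: 7.45
tcp_pos: [0.516, 0.0966, 0.2914]
ee_rot: [0.991, -0.137, 0.001, 0.0]
contact_force: [-6.2, -0.6, 14.2]
finger_gap: 0.29
```

arm_command:
  plan:
    - [0, 0, 0.001, 0, 0, 0, -1]
    - [0, 0, 0, 0, 0, 0, -1]

```text
time: 7.65
tcp_pos: [0.5161, 0.0967, 0.2912]
ee_rot: [0.991, -0.137, 0.002, 0.0]
contact_force: [-7.6, -1.9, 22.2]
finger_gap: 0.296
```

arm_command:
  plan:
    - [0, 0, 0.001, 0, 0, 0, -1]
    - [0, 0, 0, 0, 0, 0, -1]

```text
time: 7.85
tcp_pos: [0.5163, 0.0967, 0.291]
ee_rot: [0.991, -0.137, 0.003, 0.0]
contact_force: [-7.5, -1.2, 27.4]
finger_gap: 0.294
```

Run:
```python
from h import *
st(); im=eyes.get_image("scene"); cv2.imwrite("pics/s5.png",cv2.resize(im[170:260,190:320,::-1],None,fx=5,fy=5))
```

```text
t 7.85 tcp [0.5163 0.0967 0.291 ] xyaw -15.76 z [ 5.2e-03 -8.0e-04 -1.0e+00] F [-7.5 -1.2 27.4] M [-0.16  1.53  0.03] gap 0.294 q [-0.04  0.45  1.54 -0.    1.14  1.81]
```

View pics/s5.png

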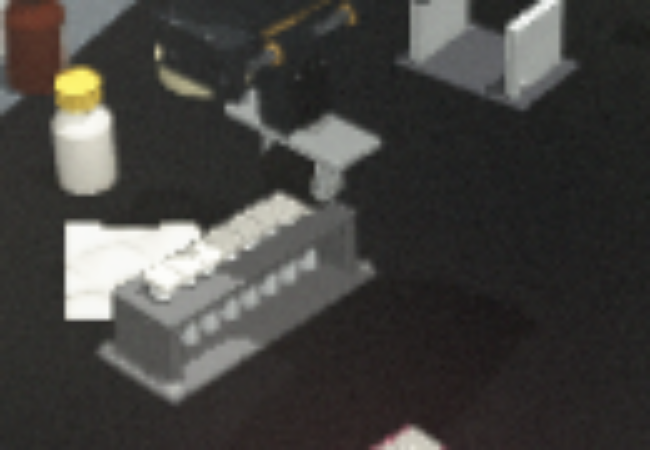

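Cap 0 is at its stop: the TCP is 0.291, the expected home height, with about 27 N. Rolling along +row now (tool -y).

arm_command:
  plan:
    - [0, -0.003, 0, 0, 0, 0, -1]
    - [0, -0.004, 0, 0, 0, 0, -1]
    - [0, -0.004, 0, 0, 0, 0, -1]
    - [0, -0.004, 0, 0, 0, 0, -1]
    - [0, -0.004, 0, 0, 0, 0, -1]

```text
time: 8.4
tcp_pos: [0.5215, 0.1149, 0.291]
ee_rot: [0.991, -0.137, 0.003, 0.0]
contact_force: [-6.9, -3.3, 25.5]
finger_gap: 0.295
```

```bash
cat >> h.py <<'E'
def al():
    st()
    c=np.array([.5342,.1553]);r=np.array([.2723,.9622]);s=robot.sense()['tcp_pos'][:2]+np.array([.001,-.0013])-c
    print('along',s@r,'across',s@[r[1],-r[0]])
E
python3 -c "
from h import *
al()"
```

```text
t 8.4 tcp [0.5215 0.1149 0.291 ] xyaw -15.76 z [ 0.0051 -0.0016 -1.    ] F [-6.9 -3.3 25.5] M [-0.42  1.46 -0.02] gap 0.295 q [-0.    0.46  1.52 -0.    1.15  1.84]
along -0.04333335799442379 across 9.813538311536214e-05
```

Rolling is stable at 25 N and the line holds. Continuing.

arm_command:
  plan:
    - [0, -0.004, 0, 0, 0, 0, -1]
    - [0, -0.004, 0, 0, 0, 0, -1]
    - [0, -0.004, 0, 0, 0, 0, -1]
    - [0, -0.004, 0, 0, 0, 0, -1]
    - [0, -0.004, 0, 0, 0, 0, -1]
    - [0, -0.004, 0, 0, 0, 0, -1]
    - [0, -0.004, 0, 0, 0, 0, -1]
    - [0, -0.004, 0, 0, 0, 0, -1]
    - [0, -0.004, 0, 0, 0, 0, -1]
    - [0, -0.004, 0, 0, 0, 0, -1]

```text
time: 9.4
tcp_pos: [0.5325, 0.1536, 0.2911]
ee_rot: [0.991, -0.137, 0.003, -0.0]
contact_force: [-4.0, -1.4, 24.0]
finger_gap: 0.293
```

```bash
python3 -c "
from h import *
al()"
```

```text
t 9.4 tcp [0.5325 0.1536 0.2911] xyaw -15.77 z [ 6.e-03 -2.e-04 -1.e+00] F [-4.  -1.4 24. ] M [-0.14  1.07 -0.  ] gap 0.293 q [ 0.07  0.49  1.46 -0.    1.18  1.91]
along -0.003117236951351654 across 0.0001830247317116803
```

arm_command:
  plan:
    - [0, -0.004, 0, 0, 0, 0, -1]
    - [0, -0.004, 0, 0, 0, 0, -1]
    - [0, -0.004, 0, 0, 0, 0, -1]
    - [0, -0.004, 0, 0, 0, 0, -1]
    - [0, -0.004, 0, 0, 0, 0, -1]
    - [0, -0.004, 0, 0, 0, 0, -1]
    - [0, -0.004, 0, 0, 0, 0, -1]
    - [0, -0.004, 0, 0, 0, 0, -1]
    - [0, -0.004, 0, 0, 0, 0, -1]
    - [0, -0.004, 0, 0, 0, 0, -1]

```text
time: 10.4
tcp_pos: [0.5435, 0.1922, 0.2911]
ee_rot: [0.991, -0.137, 0.003, -0.001]
contact_force: [-3.5, -0.5, 19.8]
finger_gap: 0.295
```

```bash
python3 -c "
from h import *
al()"
```

```text
t 10.4 tcp [0.5435 0.1922 0.2911] xyaw -15.78 z [ 6.8e-03  8.0e-04 -1.0e+00] F [-3.5 -0.5 19.8] M [-0.02  0.6   0.02] gap 0.295 q [ 0.13  0.53  1.4  -0.    1.21  1.98]
along 0.03709430162109265 across 0.000256288982851273
```

arm_command:
  plan:
    - [0, -0.004, 0.001, 0, 0, 0, -1]
    - [0, -0.004, 0, 0, 0, 0, -1]
    - [0, -0.004, 0, 0, 0, 0, -1]
    - [0, -0.004, 0, 0, 0, 0, -1]
    - [0, -0.004, 0, 0, 0, 0, -1]
    - [0, -0.004, 0, 0, 0, 0, -1]
    - [0, -0.003, 0, 0, 0, 0, -1]
    - [0, 0, 0, 0, 0, 0, -1]

```text
time: 11.2
tcp_pos: [0.551, 0.2187, 0.291]
ee_rot: [0.991, -0.137, 0.004, -0.002]
contact_force: [-4.5, 1.6, 24.8]
finger_gap: 0.291
```

```bash
python3 -c "
from h import *
al()"
```

```text
t 11.2 tcp [0.551  0.2187 0.291 ] xyaw -15.75 z [ 0.0087  0.0024 -1.    ] F [-4.5  1.6 24.8] M [ 0.42  0.84 -0.03] gap 0.291 q [0.18 0.55 1.35 0.   1.23 2.02]
along 0.06455761855457681 across 0.0001970837264902092
```

The first pass is done. I'll make a return pass under pressure to be sure.

arm_command:
  plan:
    - [0, 0.003, 0, 0, 0, 0, -1]
    - [0, 0.005, 0, 0, 0, 0, -1]
    - [0, 0.005, 0, 0, 0, 0, -1]
    - [0, 0.005, 0, 0, 0, 0, -1]
    - [0, 0.005, 0, 0, 0, 0, -1]
    - [0, 0.005, 0, 0, 0, 0, -1]
    - [0, 0.005, 0, 0, 0, 0, -1]
    - [0, 0.005, 0, 0, 0, 0, -1]
    - [0, 0.005, 0, 0, 0, 0, -1]
    - [0, 0.005, 0, 0, 0, 0, -1]
    - [0, 0.005, 0, 0, 0, 0, -1]
    - [0, 0.005, 0, 0, 0, 0, -1]

```text
time: 12.4
tcp_pos: [0.5351, 0.1625, 0.291]
ee_rot: [0.991, -0.137, 0.004, -0.002]
contact_force: [-4.6, 3.3, 27.3]
finger_gap: 0.292
```

arm_command:
  plan:
    - [0, 0.005, 0, 0, 0, 0, -1]
    - [0, 0.005, 0, 0, 0, 0, -1]
    - [0, 0.005, 0, 0, 0, 0, -1]
    - [0, 0.005, 0, 0, 0, 0, -1]
    - [0, 0.005, 0, 0, 0, 0, -1]
    - [0, 0.005, 0, 0, 0, 0, -1]
    - [0, 0.005, 0, 0, 0, 0, -1]
    - [0, 0.005, 0, 0, 0, 0, -1]
    - [0, 0.005, 0, 0, 0, 0, -1]
    - [0, 0.005, 0, 0, 0, 0, -1]
    - [0, 0.005, 0, 0, 0, 0, -1]
    - [0, 0.005, 0, 0, 0, 0, -1]

```text
time: 13.6
tcp_pos: [0.5189, 0.1046, 0.2909]
ee_rot: [0.991, -0.137, 0.004, -0.001]
contact_force: [-5.2, 3.7, 30.4]
finger_gap: 0.294
```

```bash
python3 -c "
from h import *
al()"
```

```text
t 13.6 tcp [0.5189 0.1046 0.2909] xyaw -15.77 z [ 8.8e-03  9.0e-04 -1.0e+00] F [-5.2  3.7 30.4] M [ 0.8   1.07 -0.01] gap 0.294 q [-0.03  0.46  1.53  0.    1.14  1.82]
along -0.053893078127545006 across 0.000393229359974995
```

arm_command:
  plan:
    - [0, 0.005, 0, 0, 0, 0, -1]
    - [0, 0.005, 0, 0, 0, 0, -1]
    - [0, 0, -0.005, 0, 0, 0, -1]
    - [0, 0, -0.01, 0, 0, 0, -1]
    - [0, 0, -0.02, 0, 0, 0, -1]
    - [0, 0, -0.03, 0, 0, 0, -1]
    - [0, 0, -0.035, 0, 0, 0, -1]
    - [-0.03, -0.02, -0.005, 0, 0, 0, -1]
    - [-0.03, -0.02, 0, 0, 0, 0, -1]
    - [0, 0, 0, 0, 0, 0, -1]
    - [0, 0, 0, 0, 0, 0, -1]

```text
time: 14.7
tcp_pos: [0.4684, 0.1501, 0.3919]
ee_rot: [0.991, -0.137, 0.0, 0.0]
contact_force: [0.9, -1.2, -4.0]
finger_gap: 0.293
```

Run:
```python
from h import *
al(); P=eyes.camera_params("wrist"); np.save("w6.npy",P,allow_pickle=True)
im=eyes.get_image("wrist"); cv2.imwrite("pics/w6.png",im[:,:,::-1])
im=eyes.get_image("scene"); cv2.imwrite("pics/s6.png",cv2.resize(im[170:260,190:320,::-1],None,fx=5,fy=5))
```

```text
t 14.7 tcp [0.4684 0.1501 0.3919] xyaw -15.7 z [ 2.e-04 -2.e-04 -1.e+00] F [ 0.9 -1.2 -4. ] M [0.01 0.02 0.03] gap 0.293 q [ 0.07  0.29  1.48 -0.    1.38  1.91]
along -0.02392185284471387 across -0.0605458796341813
```

View pics/w6.png

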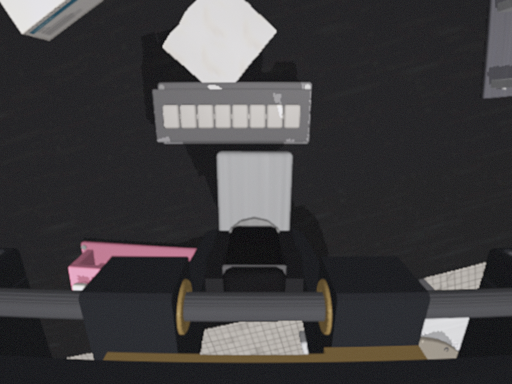

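View pics/s6.png

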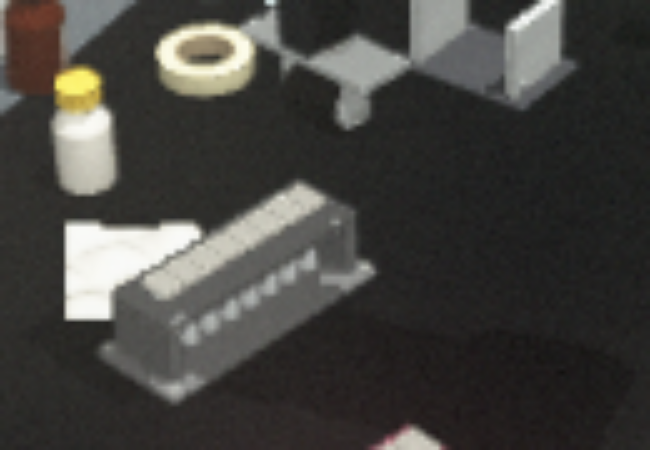

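Both views show all eight caps lower and even. In the scene view, the row is flush and the held plate hasn't shifted in the grip. Returning to the stand.

arm_command:
  plan:
    - [0, 0, 0, 0, 0, -6, -1]
    - [0.0127, 0.037, 0, 0, 0, 0, -1]
    - [0.0127, 0.037, 0, 0, 0, 0, -1]
    - [0.0127, 0.037, 0, 0, 0, 0, -1]
    - [0.0127, 0.037, 0, 0, 0, 0, -1]
    - [0.0127, 0.037, 0, 0, 0, 0, -1]
    - [0.0127, 0.037, 0, 0, 0, 0, -1]
    - [0.0127, 0.037, 0, 0, 0, 0, -1]
    - [0.0127, 0.037, 0, 0, 0, 0, -1]
    - [0.0127, 0.037, 0, 0, 0, 0, -1]
    - [0, 0, 0, 0, 0, 0, -1]
    - [0, 0, 0, 0, 0, 0, -1]

```text
time: 16.0
tcp_pos: [0.5248, -0.1993, 0.391]
ee_rot: [0.996, -0.086, -0.001, -0.0]
contact_force: [-0.7, -0.2, -3.0]
finger_gap: 0.291
```

Run:
```python
from h import *
st(); s=robot.sense()
print(totool(np.array([.5241,-.1973,.2397])-s['tcp_pos']))
```

```text
t 16.0 tcp [ 0.5248 -0.1993  0.391 ] xyaw -9.91 z [-1.e-03  8.e-04 -1.e+00] F [-0.7 -0.2 -3. ] M [-0.    0.01 -0.01] gap 0.291 q [-0.57  0.41  1.29  0.    1.44  1.17]
[-0.00080882 -0.00174174  0.15132347]
```

Lowering into the stand with a small correction.

arm_command:
  plan:
    - [-0.001, -0.0018, 0, 0, 0, 0, -1]
    - [0, 0, 0.03, 0, 0, 0, -1]
    - [0, 0, 0.02, 0, 0, 0, -1]
    - [0, 0, 0.01, 0, 0, 0, -1]
    - [0, 0, 0, 0, 0, 0, -1]

```text
time: 16.5
tcp_pos: [0.5241, -0.1952, 0.331]
ee_rot: [0.996, -0.085, -0.001, -0.001]
contact_force: [-0.6, -0.2, -3.5]
finger_gap: 0.289
```

Run:
```python
from h import *
st(); s=robot.sense()
print(totool(np.array([.5241,-.1973,.2397])-s['tcp_pos']))
im=eyes.get_image("scene"); cv2.imwrite("pics/s7.png",cv2.resize(im[110:210,230:350,::-1],None,fx=5,fy=5))
```

```text
t 16.5 tcp [ 0.5241 -0.1952  0.331 ] xyaw -9.72 z [-0.0018  0.0012 -1.    ] F [-0.6 -0.2 -3.5] M [ 0.01 -0.   -0.03] gap 0.289 q [-0.57  0.46  1.39  0.    1.29  1.17]
[0.00054421 0.00212149 0.09130555]
```

View pics/s7.png

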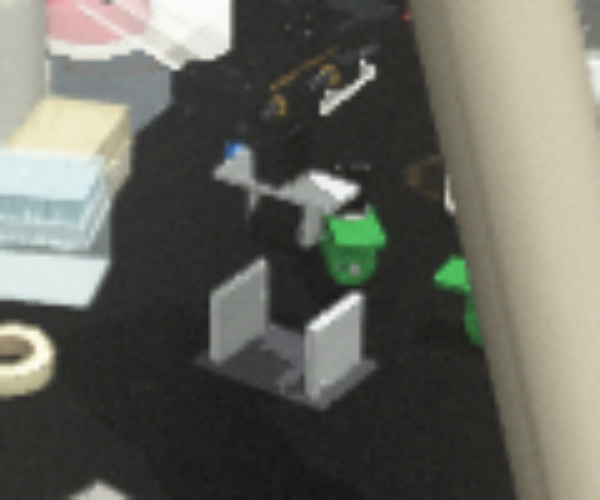

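The roller hangs upright and level above the stand. Undoing the small overshoot and descending.

arm_command:
  plan:
    - [0.0005, 0.002, 0, 0, 0, 0, -1]
    - [0, 0, 0.02, 0, 0, 0, -1]
    - [0, 0, 0.03, 0, 0, 0, -1]
    - [0, 0, 0.02, 0, 0, 0, -1]
    - [0, 0, 0.013, 0, 0, 0, -1]
    - [0, 0, 0, 0, 0, 0, -1]
    - [0, 0, 0, 0, 0, 0, -1]

```text
time: 17.25
tcp_pos: [0.5246, -0.1983, 0.2499]
ee_rot: [0.996, -0.085, 0.001, 0.0]
contact_force: [0.2, 1.1, -3.0]
finger_gap: 0.29
```

Run:
```python
from h import *
st(); s=robot.sense()
print(totool(np.array([.5241,-.1973,.2397])-s['tcp_pos']))
```

```text
t 17.25 tcp [ 0.5246 -0.1983  0.2499] xyaw -9.78 z [ 0.0016 -0.001  -1.    ] F [ 0.2  1.1 -3. ] M [ 0.06 -0.05  0.03] gap 0.29 q [-0.57  0.56  1.49  0.    1.09  1.17]
[-0.00065402 -0.00090963  0.01018089]
```

arm_command:
  plan:
    - [0, -0.0005, 0.004, 0, 0, 0, -1]
    - [0, 0, 0.003, 0, 0, 0, -1]
    - [0, 0, 0.002, 0, 0, 0, -1]
    - [0, 0, 0.001, 0, 0, 0, -1]
    - [0, 0, 0, 0, 0, 0, -1]
    - [0, 0, 0, 0, 0, 0, -1]

```text
time: 17.85
tcp_pos: [0.5242, -0.1975, 0.2398]
ee_rot: [0.996, -0.085, 0.0, 0.0]
contact_force: [-4.2, 1.8, 5.0]
finger_gap: 0.29
```

Run:
```python
from h import *
st()
im=eyes.get_image("scene"); cv2.imwrite("pics/s8.png",cv2.resize(im[110:210,230:350,::-1],None,fx=5,fy=5))
```

```text
t 17.85 tcp [ 0.5242 -0.1975  0.2398] xyaw -9.77 z [ 8.e-04 -6.e-04 -1.e+00] F [-4.2  1.8  5. ] M [0.27 0.35 0.03] gap 0.29 q [-0.57  0.57  1.5  -0.    1.07  1.17]
```

View pics/s8.png

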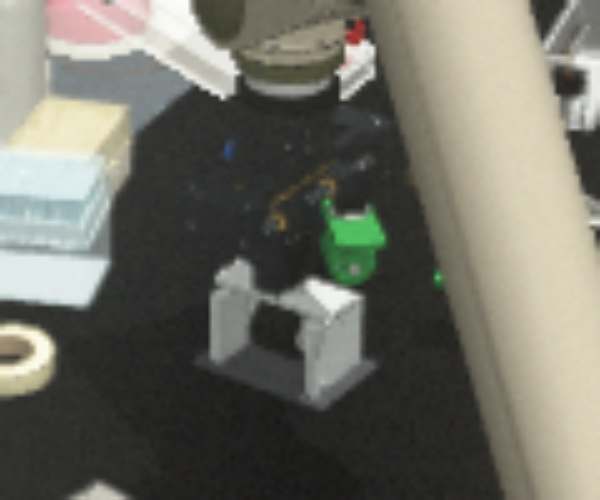

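The plate rests on both upright tops with light contact. Releasing.

arm_command:
  plan:
    - [0, 0, 0, 0, 0, 0, 1]
    - [0, 0, 0, 0, 0, 0, 1]
    - [0, 0, 0, 0, 0, 0, 1]
    - [0, 0, 0, 0, 0, 0, 1]
    - [0, 0, 0, 0, 0, 0, 1]
    - [0, 0, 0, 0, 0, 0, 1]

```text
time: 18.5
tcp_pos: [0.5244, -0.1976, 0.2387]
ee_rot: [0.996, -0.085, -0.0, -0.0]
contact_force: [0.5, 1.1, 0.6]
finger_gap: 0.809
```

arm_command:
  plan:
    - [0, 0, -0.01, 0, 0, 0, 1]
    - [0, 0, -0.02, 0, 0, 0, 1]
    - [0, 0, -0.03, 0, 0, 0, 1]
    - [0, 0, -0.03, 0, 0, 0, 1]
    - [0, 0, -0.03, 0, 0, 0, 1]
    - [0, 0, -0.03, 0, 0, 0, 1]
    - [-0.03, 0, 0, 0, 0, 0, 1]
    - [-0.03, 0, 0, 0, 0, 0, 1]
    - [0, 0, 0, 0, 0, 0, 1]
    - [0, 0, 0, 0, 0, 0, 1]

```text
time: 19.5
tcp_pos: [0.465, -0.1873, 0.3897]
ee_rot: [0.996, -0.085, 0.001, 0.0]
contact_force: [-0.0, 0.9, -0.1]
finger_gap: 1.001
```

Run:
```python
from h import *
st(); P=eyes.camera_params("wrist")
im=eyes.get_image("wrist"); cv2.imwrite("pics/w9.png",im[:,:,::-1])
im=eyes.get_image("scene"); cv2.imwrite("pics/s9.png",cv2.resize(im[140:260,190:330,::-1],None,fx=5,fy=5))
np.save("w9.npy",P,allow_pickle=True)
```

```text
t 19.5 tcp [ 0.465  -0.1873  0.3897] xyaw -9.8 z [ 1.3e-03 -8.0e-04 -1.0e+00] F [-0.   0.9 -0.1] M [ 0.01 -0.04 -0.03] gap 1.001 q [-0.62  0.31  1.46  0.    1.38  1.12]
```

View pics/w9.png

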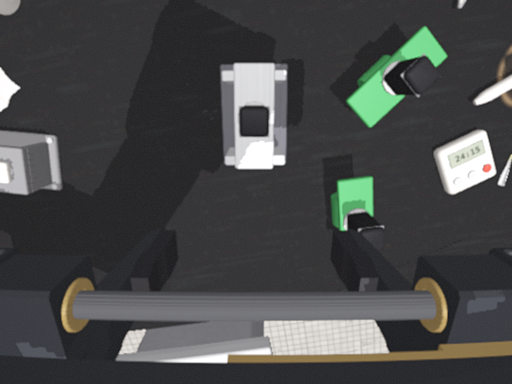

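View pics/s9.png

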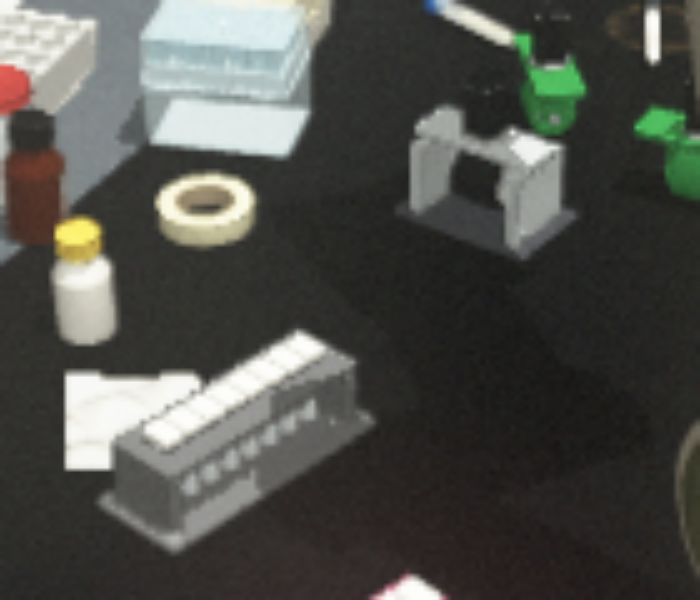

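The roller sits upright with the plate square on the uprights (handle at (255,121)), and the bystanders are in place. One numeric check of cap heights along the row before handing in.

Run:
```python
from h import *
P=eyes.camera_params("scene")
b=cv2.imread("pics/scene0.png").min(2).astype(float); a=eyes.get_image("scene").min(2).astype(float)
cv2.imwrite("pics/s10.png",a)
c=np.array([.5342,.1553]);r=np.array([.2723,.9622]);xr=np.array([r[1],-r[0]])
# shift of the near (-x) cap top edge row profile: image columns at each cap centre
for i in range(8):
    p=c+(i-3.5)*.018*r-.0*xr
    u71,u66=proj(P,[[*p,.071],[*p,.066]])
    L=[]
    for g in (b,a):
        t=np.arange(-9,9,.1); d=(u66-u71)/np.linalg.norm(u66-u71)
        q=u71+t[:,None]*d
        v=cv2.remap(g.astype('float32'),q[:,:1].astype('float32'),q[:,1:].astype('float32'),1).ravel()
        k=v>165; L.append(t[k].mean() if k.any() else np.nan)
    print(i,'expected px',np.linalg.norm(u66-u71).round(2),'centres before/after',np.round(L,2),'shift',round(L[1]-L[0],2))
```

```text
0 expected px 1.26 centres before/after [2.65 3.1 ] shift 0.45
1 expected px 1.26 centres before/after [1.75 2.2 ] shift 0.45
2 expected px 1.27 centres before/after [1.85 2.25] shift 0.4
3 expected px 1.27 centres before/after [2.  2.2] shift 0.2
4 expected px 1.28 centres before/after [2.   2.15] shift 0.15
5 expected px 1.28 centres before/after [2.15 2.3 ] shift 0.15
6 expected px 1.29 centres before/after [-0.25 -0.25] shift 0.0
7 expected px 1.29 centres before/after [-1.2 -1.3] shift -0.1[ WARN:0@2.073] global loadsave.cpp:1063 imwrite_ Unsupported depth image for selected encoder is fallbacked to CV_8U.
```

That measure is confounded: the lit cap sides count as white, and the paper lies behind caps 6 and 7. I'll use the upper edge and compare before and after directly.

Run:
```python
import cv2,numpy as np
f=lambda n:cv2.resize(cv2.imread(n)[196:248,205:268],None,fx=6,fy=6,interpolation=cv2.INTER_CUBIC)
cv2.imwrite("pics/cmp.png",np.hstack([f("pics/scene0.png"),f("pics/s10.png")]))
```

```text
(no output)
```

View pics/cmp.png

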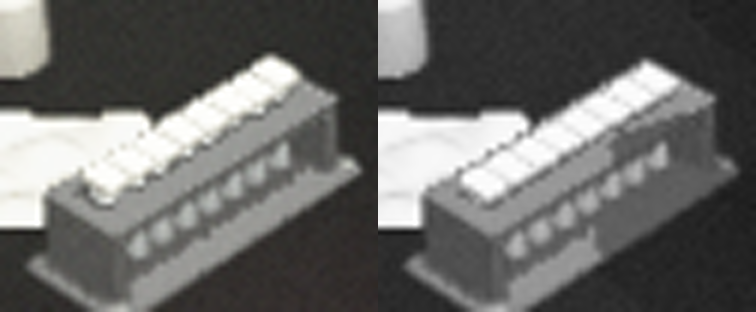

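The comparison is clear. Before, the caps stood proud with visible side faces. Now all eight form an even, flush band with a straight lower edge. Handing in.

```bash
python3 -c "
from h import *
st(); print(robot.hand_in())"
```

```text
t 19.65 tcp [ 0.4658 -0.1876  0.3889] xyaw -9.76 z [ 4.e-04 -2.e-04 -1.e+00] F [-1.1 -0.2  0.1] M [ 0.06 -0.01  0.  ] gap 1.001 q [-0.62  0.31  1.45  0.    1.38  1.12]
the job is handed in; nothing more can be done
None
```

I took the roller from its stand and rolled it along all eight caps and back with about 20–30 N of downward force. I then hung it back in the stand, released it, moved clear and handed in at 19.65 s.

- **Caps:** the TCP stayed at 0.291 m at every reading along the row, which matches the caps' home height within the 2 mm calibration. A before/after picture shows eight even, sunk caps.
- **Roller and surroundings:** the roller stands upright with its plate square on both uprights. The bystanders look unmoved in the pictures. Nothing but the wheel was brought down onto the rack and caps.
- **Inconclusive check:** a numeric estimate of how far each cap dropped, from the scene camera, gave −0.1 to 0.45 px where about 1.3 px was expected. The lit cap sides and the paper behind the row confuse that method, so I relied on the wheel height, the force and the before/after picture.

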